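# Load a two-skin beaker in a lever press, slip its safety catch and hold the lever down

### The arm

A 7-joint arm with a two-finger parallel gripper is mounted at the origin on a cart in front of the work surface, level with it; the furniture and walls round the work are solid. World frame = base frame: x ahead of the robot, y to its left, z up, the work surface at z = 0. Lengths are in m, angles in rad, forces in N, time in s.
With the tool pointing down it reaches from about 0.4 to 0.875 m from the base axis. Payload 6.5 kg.
Tool frame: the origin (TCP) lies at the very end of the fingers, on their centre line; the grasp point (between the pads) lies 19 mm behind it; z points along the fingers, y is the line along which they close (so a half turn about z gives the same grasp; the last joint's range is limited). The gripper opens to 88 mm and grips with 3 to 60 N. Pads are 18 mm wide; open, the fingers measure 123 mm over their backs; the gripper's body (75 mm by 187 mm) begins 45 mm behind the grasp point.
Start: joints at [1.041, 0.536, -0.004, 1.538, 0.003, 1.067, -0.071], TCP at [0.291, -0.581, 0.239] pointing down, gripper open.
Joint ranges: [-2.7, 2.7], [-0.37, 2.16], [-1.27, 1.26], [0.24, 2.4], [-1.31, 4.45], [0.19, 1.91], [-2.76, 2.76]. Speed limits (rad/s): [2.39, 2.39, 3.14, 3.14, 3.14, 3.14, 3.14].

### API

Orientations are given as a rotation vector (axis times angle).
In Python, from cell import ctrl gives the robot as it stands. The module is installed in compiled form; this text tells all that it offers.
- The arm moves only by the tool jog_arm, never from a script. Its argument "increments" is a list that holds one entry, the list of rows, each a list of 5 numbers: the closure, from 0 (fully open) to 1 (shut), then the shift along the world's x, y, z in units of 0.8 m (1.0 is 0.8 m), then the turn about the world's z in units of 30 degrees (1.0 is 30 degrees). A call has 1 to 12 rows; each row is the pose to reach, as a shift and turn from the pose commanded when the call began; what a row does not reach only later rows make up. A row lasts 1/12 s, in which the tool goes at most 41.7 mm and 7.16 degrees, less where a joint would pass 70% of its speed; a pose out of reach is approached as far as the arm can. A call with a number of a shift or a turn outside -1 to 1 is refused whole. A call with a gripper value outside its range is refused whole. The fingers move at their own pace and stop on an object; the grip force is fixed at half the most. Time passes only in rows, so rows that repeat a pose let the fingers close. It gives the time, the measured TCP pose, the force, the opening and the grip force at its end, in the units of the state.
- ctrl.sense(): the state, without advancing time (a new reading comes with each control period).
- ctrl.grab_frame(name): name is "scene" or "top"; returns a dict with "img" (400x640x3 uint8, red, green, blue), "fx", "fy", "cx", "cy" (pixels), "D" ([k1, k2, p1, p2, k3] as OpenCV has them; the pictures are not rectified), "R" (3x3) and "t" (3): a world point X has camera coordinates R X + t. Camera axes: x right, y down, z forward; pixel columns grow to the right and rows downward; lengths in m; the calibration is good to about 2 mm. A picture is of the moment at which its call begins. There is no depth.
- ctrl.job_done(): hands the job in; it is judged then, once.
The state is a dict: "t": time; "q": joint angles; "joint_vel": joint speeds; "joint_torque": joint torques, N m; "tcp_pos": TCP position; "ee_rot": TCP orientation; "wrist_force": force on the tool from outside, world axes, zero at the start; "moment": the same for the moment, N m; "finger_gap": finger opening in m; "finger_force": force on a finger pad.
Only numpy, scipy, OpenCV 4.12 (cv2) and the standard library are available. Lean on these libraries where they do the work, as an engineer would, in place of code of your own. Each camera call takes 0.05 s, during which the arm holds its last target. There are 200 camera calls.

### The job

The lever press is to hold a double-walled beaker while I tack its seam: with the safety catch still on, stand the copper shell in the locating ring on the press bed, then nest the taller aluminium liner upright inside it, letting neither drop. Only then flip the safety catch off by pushing its red knob down, and pull the black handle forward and all the way down to its stop, so that the sprung foot clamps the liner. The lever springs back if let go, so finish with the fingers on the handle, holding it down at the stop; don't shove the other things on the bench about.

Things in the scene. Friction and masses are not known exactly. Their poses are not given: they have to be found in the camera images.
- shell: loose open copper cup (outer skin), 110 g, 48 mm tall, upright on the bench. Origin: centre of its underside, z up its axis. Outside: straight foot 44 mm across to 9 mm high, flaring to a straight band 62 mm across from 26 mm high to the rim (grasp across this band). Wall 2.5 mm, floor 4 mm thick, mouth 57 mm across inside.
- liner: loose open aluminium cup (inner skin), 90 g, 66 mm tall, upright on the bench; origin under its centre. Foot 33 mm across to 9 mm high, flaring to a straight band 52.4 mm across from 26 mm high to the rim. Nested, it stands on the shell's floor (4 mm above the shell's origin), 2 mm play all round, rim 22 mm above the shell's: grasp the top 18 mm of its band so the fingertips clear the shell.
- press: green spring-return lever press, fixed to the bench. Origin: underside of its base, below the centre of the bed; x points from the bed to the lever's hinge (away from the robot within 0.2 rad), y to its left, z up. Base plate 16 mm thick, x -60 to 190, y within 56 mm. Two cheeks (x 100 to 150, y within 28 mm, 140 mm high) carry the lever. The bed is open above while the lever is parked.
- press_bed (a point): centre of the bed, 20 mm above the bench: the shell's origin belongs here. Round it stands a locating ring, 49 mm across inside, 59 mm outside, 7 mm high, open above. Axes as the press. With both cups in place the liner's rim is 90 mm above the bench.
- lever_hinge (a point): centre of the lever's hinge, at x 125, y 0, z 115 mm in the press's frame. The hinge axis is the press's y axis.
- lever_arm (a joint): lever angle, rad: 0 parked (pointing up, leaning 0.174 rad past upright, away from the robot), growing as the handle is pulled forward and down; 1.745 at its stop, the lever then level along the press's -x. A spring drives it back to 0; at the stop with the cups clamped it takes 10 to 18 N at the handle. While the catch is on (under 0.4 rad) the lever is blocked at about 0.1.
- lever_handle: black revolving hand grip at the lever's end, 27 mm in diameter. Origin: the point to grip, on the lever's centre line 190 mm from the hinge; the grip reaches 32 mm farther out, 35 mm inwards. x points along the lever to the hinge. Parked it is 302 mm above the bench, at the stop 115 mm. Gripped across y from above it swivels between the fingers as the lever swings.
- press_foot: sprung foot under the lever: slippery white nylon-faced disc 60 mm across, its face 35 mm off the lever's centre line; stem top 28 mm above that line. Origin: on that line, 125 mm from the hinge. It gives 13 mm (3.6 N, then 0.9 N per mm), meets the liner's rim about 0.08 rad before the lever's stop and is pressed in 10 mm at the stop (12 N). Without the liner it touches nothing.
- safety_catch (a joint): angle of the safety catch, rad: 0 to 0.15 on (its steel bar lies across the front of the parked lever), growing to 0.9 (its stop) as the red knob is pushed down; the lever is surely free above 0.6. It stays where it is left; about 1 N at the knob moves it.
- catch_hinge (a point): pivot of the safety catch on the right cheek, at x 115, y -34, z 140 mm in the press's frame; it turns about the press's x axis.
- catch_knob (a point): centre of the catch's red knob, a ball 22 mm across, 85 mm from the pivot: at 0 it lies 82 mm right of the pivot (press's -y) and 22 mm above it; pushed down it swings down and a little inwards, to 68 mm right of and 51 mm below it at 0.9. The parked lever's foot disc reaches 30 mm to the right of the press's middle at 200 to 270 mm height: keep the gripper's body right of that.
- mixing_bowl: bystander: loose black rubber bowl, 91 mm across, 53 mm high; origin at the centre of its underside
- jar: bystander: loose small brown jar with black cap, 53 mm across, 66 mm high; origin at the centre of its underside
- findings_tin: bystander: loose round aluminium tin, 50 mm across, 25 mm high; origin at the centre of its underside
Things that resemble listed ones, but are neither listed nor needed, are in the scene too. Leave any blue or green look-alike of the liner alone.

How it is judged:
By the outcome, as a careful person would: the job done as asked, in the order asked, and still so for the second after the job is handed in, while the arm keeps its last pose, push and grip.
It also fails if it takes over 67 s, if anything falls off the work surface, if the arm or the gripper's body presses on something with over 40 N, if the wrist force passes 120 N, or if a joint passes its speed limit or range.

## Working session

There is one attempt and no reset: what is moved stays moved. The work goes in short steps, Python scripts to look and compute and a tool call to move; the robot and the scene stay as the last step left them, time stands still between calls to the robot, and variables do not carry over. Pictures are saved under pics/ and viewed, at most 10 in all, crops included, and the job is handed in when it is done.

Besides the shell and the picture viewer there is one more tool, called after "Request:" as name(argument=value, ...) on one line, values as JSON. jog_arm: Moves the arm, as the interface text tells. Shifts and turns lie within -1 to 1; 1 stands for 0.8 m of shift or 30 degrees of turn. Its arguments: {"type":"object","properties":{"increments":{"type":"array","items":{"type":"array","items":{"type":"array","items":{"type":"number"}}}}},"required":["increments"]}

```bash
mkdir -p pics && python3 - <<'E'
from cell import ctrl
import cv2,numpy as np
s=ctrl.sense();print(s['t'],s['tcp_pos'],s['ee_rot'],s['finger_gap'])
for n in("scene","top"):
    f=ctrl.grab_frame(n);cv2.imwrite(f"pics/{n}0.png",f["img"][:,:,::-1])
    np.savez(f"{n}0.npz",**f);print(n,f["fx"],f["cx"],f["cy"],f["D"],(-f["R"].T@f["t"]),f["R"][2])
E
```

```text
0.0 [ 0.29045968 -0.58080857  0.23783049] [-3.05590067e+00 -7.21630089e-01  8.25184063e-04] 0.08840399594150854
scene 420.2798618712761 317.07016219811885 198.0544192107057 [-0.09176058  0.          0.          0.          0.        ] [0.00332643 0.62385426 0.98757969] [ 0.46418821 -0.56502078 -0.68211497]
top 491.01110410803693 319.1609377171899 203.07622738035107 [-0.06949578  0.          0.          0.          0.        ] [ 0.32088288 -0.0584596   1.44800299] [ 0.1908635   0.00437876 -0.98160682]
```

View pics/scene0.png

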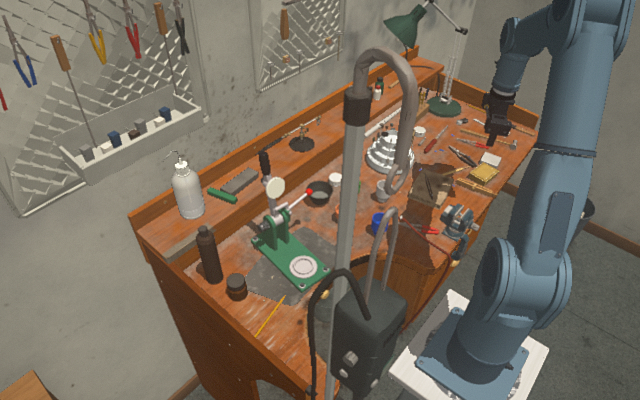

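View pics/top0.png

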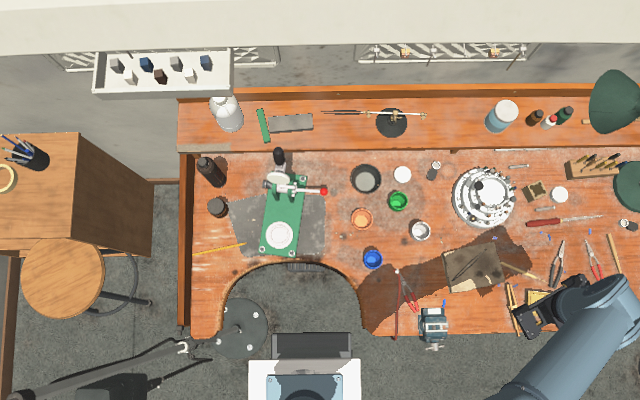

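The top view shows the copper shell near (361,218), a silver liner near (421,230), green and blue look-alikes at (398,201) and (372,259), the bowl at (367,178), and the tin at (402,174). The press bed ring is at (279,235), the red knob at (323,190), and the black handle at (280,157). I'll enlarge this area.

```bash
python3 - <<'E'
import cv2,numpy as np
a=cv2.imread("pics/top0.png")[140:290,240:440];cv2.imwrite("pics/crop0.png",cv2.resize(a,None,fx=4,fy=4,interpolation=cv2.INTER_CUBIC))
E
```

```text
(no output)
```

View pics/crop0.png

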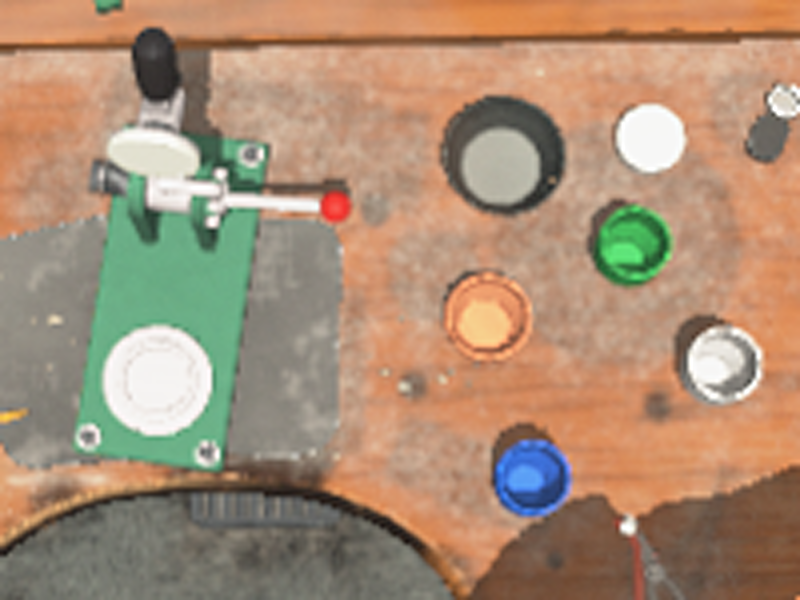

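The crop shows the shell rim centre at crop (488,316), the liner rim at (721,363), the ring disc at (158,380) and the knob at (335,206). I'll measure these with masks.

```bash
cat > h.py <<'E'
import cv2,numpy as np
def K(f): return np.array([[f["fx"],0,f["cx"]],[0,f["fy"],f["cy"]],[0,0,1.]])
def ray(f,p):
    u=cv2.undistortPoints(np.array([[p]],float),K(f),np.array(f["D"],float)).ravel()
    R=np.array(f["R"]);return -R.T@f["t"],R.T@np.array([u[0],u[1],1])
def onz(f,p,z):
    c,d=ray(f,p);return c+d*(z-c[2])/d[2]
def proj(f,X):
    return cv2.projectPoints(np.array(X,float).reshape(-1,3),cv2.Rodrigues(np.array(f["R"]))[0],np.array(f["t"],float),K(f),np.array(f["D"],float))[0].reshape(-1,2)
def tri(A):
    M=0;b=0
    for f,p in A:
        c,d=ray(f,p);d=d/np.linalg.norm(d);P=np.eye(3)-np.outer(d,d);M=M+P;b=b+P@c
    return np.linalg.solve(M,b)
def blob(m,seed,r):
    """largest contour of mask within r pixels of seed"""
    w=np.zeros(m.shape,np.uint8);cv2.circle(w,tuple(int(v) for v in seed),r,255,-1)
    cs=cv2.findContours(cv2.bitwise_and(m,w),cv2.RETR_EXTERNAL,cv2.CHAIN_APPROX_NONE)[0]
    return max(cs,key=cv2.contourArea)
def fit(f,c,z):
    """contour -> plane z -> min enclosing/ellipse circle there: centre, axes mm"""
    P=np.array([onz(f,p[0],z)[:2] for p in c],np.float32)
    e=cv2.fitEllipse(P*1000);return np.round(e[0],1),np.round(e[1],1)
E
python3 - <<'E'
from h import *
T=dict(np.load("top0.npz"));S=dict(np.load("scene0.npz"))
h=cv2.cvtColor(T["img"],cv2.COLOR_RGB2HSV)
I=lambda lo,hi:cv2.inRange(h,lo,hi)
print("shell",fit(T,blob(I((3,90,150),(18,255,255)),(362,219),13),.048))
m=I((0,0,110),(179,40,255))
print("ring",fit(T,blob(m,(279,235),18),.02))
print("liner",fit(T,blob(m,(420,230),13),.066))
print("tin",fit(T,blob(m,(402,174),13),.025))
print("jar",onz(T,(218,205),.066),"bowl",onz(T,(366,178),.053),"green",onz(T,(398,201),.066),"blue",onz(T,(373,259),.066))
for n in ("hsv",): print(h[230,415:428].tolist(),h[221:241,420].tolist())
g=I((60,100,40),(90,255,160))
c=blob(g,(283,215),60);P=np.array([onz(T,p[0],.016)[:2] for p in c],np.float32)*1000
print("green rect",cv2.minAreaRect(P),cv2.boxPoints(cv2.minAreaRect(P)))
# red knob
def red(f,seed):
    hh=cv2.cvtColor(f["img"],cv2.COLOR_RGB2HSV);m=cv2.inRange(hh,(0,190,100),(5,255,255))|cv2.inRange(hh,(172,190,100),(179,255,255))
    c=blob(m,seed,9);M=cv2.moments(c);return (M["m10"]/M["m00"],M["m01"]/M["m00"]),cv2.contourArea(c)
a=red(T,(323,191));b=red(S,(309,191));print(a,b,tri([(T,a[0]),(S,b[0])]),onz(T,a[0],.162))
E
```

```text
shell (array([ 541.8, -174.9]), array([68.1, 70.2]))
ring (array([506.8,  67.5]), array([77.8, 79.4]))
liner (array([ 503.4, -337.3]), array([50.2, 56.7]))
tin (array([ 680.7, -301. ]), array([49.1, 51.5]))
jar [0.58939623 0.23894299 0.066     ] bowl [ 0.66424099 -0.19043252  0.053     ] green [ 0.59144456 -0.27873015  0.066     ] blue [ 0.42684859 -0.20069029  0.066     ]
[[15, 2, 248], [30, 1, 248], [30, 1, 248], [30, 1, 248], [20, 3, 247], [20, 10, 241], [20, 14, 220], [21, 15, 219], [20, 14, 221], [19, 16, 223], [24, 16, 226], [19, 18, 152], [20, 15, 105]] [[12, 67, 157], [14, 35, 210], [18, 20, 191], [17, 20, 181], [18, 15, 225], [18, 11, 236], [20, 10, 235], [18, 11, 233], [21, 19, 213], [20, 10, 241], [30, 1, 249], [30, 1, 248], [30, 1, 249], [20, 6, 249], [19, 20, 206], [21, 16, 155], [20, 18, 130], [19, 22, 160], [22, 13, 213], [30, 7, 193]]
green rect ((633.9674682617188, 38.143951416015625), (4.304561614990234, 14.906845092773438), 44.955509185791016) [[627.1781    41.897697]
 [637.7107    31.348785]
 [640.75684   34.390205]
 [630.22424   44.939117]]
((323.44444444444446, 191.09259259259258), 27.0) ((308.6837606837607, 191.017094017094), 19.5) [ 0.60251771 -0.06507725  0.16369833] [ 0.60344086 -0.06476616  0.162     ]
```

```bash
python3 - <<'E'
from h import *
T=dict(np.load("top0.npz"));h=cv2.cvtColor(T["img"],cv2.COLOR_RGB2HSV)
for r in (208,214,218,222,229): print(r,[tuple(int(v) for v in x) for x in h[r,348:376]])
print([tuple(int(v) for v in x) for x in h[204:234,361]])
print([tuple(int(v) for v in x) for x in h[215:245,424]])
E
```

```text
208 [(13, 76, 201), (12, 88, 195), (11, 91, 188), (11, 86, 190), (12, 82, 192), (12, 80, 194), (13, 77, 185), (13, 74, 141), (14, 65, 94), (13, 66, 93), (11, 96, 112), (10, 115, 149), (10, 126, 176), (11, 137, 226), (11, 136, 235), (10, 130, 198), (10, 111, 154), (13, 78, 138), (13, 70, 178), (13, 66, 200), (13, 70, 200), (12, 73, 198), (12, 79, 198), (12, 75, 200), (12, 78, 194), (12, 86, 183), (12, 82, 186), (11, 87, 185)]
214 [(12, 88, 179), (12, 83, 182), (12, 74, 159), (13, 70, 95), (9, 133, 199), (12, 136, 244), (10, 145, 227), (11, 142, 234), (11, 139, 237), (12, 136, 242), (12, 133, 244), (12, 137, 239), (12, 134, 237), (11, 137, 233), (12, 135, 230), (12, 133, 237), (11, 137, 240), (11, 139, 236), (11, 139, 235), (11, 138, 238), (11, 141, 234), (10, 144, 179), (10, 135, 189), (11, 125, 233), (10, 99, 200), (12, 83, 191), (11, 83, 188), (13, 79, 188)]
218 [(13, 72, 189), (12, 71, 190), (12, 66, 158), (9, 145, 206), (13, 133, 250), (10, 144, 221), (10, 145, 224), (13, 133, 246), (20, 107, 248), (18, 109, 247), (18, 113, 247), (18, 112, 247), (18, 113, 247), (17, 115, 247), (17
[... 1359 characters left out ...]
(17, 116, 247), (17, 114, 247), (18, 115, 247), (18, 110, 247), (19, 112, 247), (19, 109, 247), (19, 108, 249), (13, 132, 250), (8, 142, 156), (10, 146, 219), (11, 141, 238), (10, 138, 192), (11, 128, 188), (11, 129, 197), (11, 132, 208)]
[(12, 118, 219), (11, 113, 213), (11, 112, 214), (12, 121, 220), (12, 130, 220), (11, 136, 216), (11, 135, 219), (17, 22, 248), (19, 12, 243), (18, 17, 149), (18, 17, 148), (21, 16, 156), (21, 15, 225), (21, 11, 240), (19, 12, 228), (19, 16, 223), (21, 19, 218), (19, 19, 214), (19, 20, 175), (18, 19, 131), (20, 18, 130), (20, 18, 127), (17, 15, 119), (21, 10, 243), (19, 12, 238), (11, 89, 178), (11, 121, 198), (11, 125, 217), (11, 124, 216), (11, 114, 217)]
```

```bash
cat >> h.py <<'E'
def masks(f):
    h=cv2.cvtColor(f["img"],cv2.COLOR_RGB2HSV);I=lambda a,b:cv2.inRange(h,a,b)
    return I((5,123,219),(20,255,255))|I((5,137,130),(20,255,255))|I((14,100,230),(20,255,255)),I((0,0,100),(179,45,255))
def cup(f,c,z,R,o=.5):
    """rim centre (mm) from far edge and side edges; o = half-pixel growth of contour"""
    c=c.reshape(-1,2).astype(float);m=c.mean(0);d=c-m;c=c+o*d/np.linalg.norm(d,axis=1)[:,None]
    P=np.array([onz(f,p,z)[:2] for p in c])*1e3
    C=(-np.array(f["R"]).T@f["t"])[:2]*1e3;u=P.mean(0)-C;u/=np.linalg.norm(u);v=np.array([-u[1],u[0]])
    a=(P@u).max()-R;s=P@v;return np.round(a*u+(s.max()+s.min())/2*v,1),"width",round(np.ptp(s),1),"len",round(np.ptp(P@u),1)
E
python3 - <<'E'
from h import *
T=dict(np.load("top0.npz"));S=dict(np.load("scene0.npz"))
a,b=masks(T)
print("shell",cup(T,blob(a,(361,219),12),.048,31))
print("liner",cup(T,blob(b,(420,231),13),.066,26.2))
print("tin",cup(T,blob(b,(402,174),13),.025,25))
print("ring",cup(T,blob(b,(279,235),18),.02,39.5))
from cell import ctrl;print(ctrl.sense()["q"])
E
```

```text
shell (array([ 545.8, -175.9]), 'width', np.float64(64.7), 'len', np.float64(67.1))
liner (array([ 505.6, -340.3]), 'width', np.float64(55.8), 'len', np.float64(61.0))
tin (array([ 682.9, -302.1]), 'width', np.float64(54.1), 'len', np.float64(55.7))
ring (array([508.3,  68.9]), 'width', np.float64(84.0), 'len', np.float64(82.9))
[ 1.04080868  0.53706464 -0.00445031  1.53872133  0.00263565  1.06729724
 -0.07123887]
```

Request:
jog_arm(increments=[[[0,0.3173,0.5066,0,-1.183],[0,0.3173,0.5066,0,-1.183],[0,0.3173,0.5066,0,-1.183],[0,0.3173,0.5066,0,-1.183],[0,0.3173,0.5066,0,-1.183],[0,0.3173,0.5066,0,-1.183],[0,0.3173,0.5066,0,-1.183],[0,0.3173,0.5066,0,-1.183],[0,0.3173,0.5066,0,-1.183],[0,0.3173,0.5066,0,-1.183],[0,0.3173,0.5066,-0.05,-1.183],[0,0.3173,0.5066,-0.1,-1.183]]])

```text
out of range: a turn must lie within [-1, 1]
```

Request:
jog_arm(increments=[[[0,0.3173,0.5066,0,-0.583],[0,0.3173,0.5066,0,-0.583],[0,0.3173,0.5066,0,-0.583],[0,0.3173,0.5066,0,-0.583],[0,0.3173,0.5066,0,-0.583],[0,0.3173,0.5066,0,-0.583],[0,0.3173,0.5066,0,-0.583],[0,0.3173,0.5066,0,-0.583],[0,0.3173,0.5066,0,-0.583],[0,0.3173,0.5066,0,-0.583],[0,0.3173,0.5066,0,-0.583],[0,0.3173,0.5066,0,-0.583]]])

```text
t: 1.1
tcp_pos: [0.5471, -0.1697, 0.2386]
ee_rot: [-3.128, -0.259, -0.002]
wrist_force: [0.2, 0.3, 0.0]
finger_gap: 0.0884
finger_force: 0.0
```

Request:
jog_arm(increments=[[[0,0,0,-0.05,-0.6],[0,0,0,-0.1,-0.6],[0,0,0,-0.147,-0.6],[0,0,0,-0.147,-0.6],[0,0,0,-0.147,-0.6],[0,0,0,-0.147,-0.6]]])

```text
t: 1.6
tcp_pos: [0.5457, -0.1765, 0.1228]
ee_rot: [3.132, -0.241, 0.003]
wrist_force: [-0.2, 0.7, -0.1]
finger_gap: 0.0879
finger_force: 0.0
```

```bash
cat > st.py <<'E'
from cell import ctrl
import numpy as np
from scipy.spatial.transform import Rotation as Rn
s=ctrl.sense();R=Rn.from_rotvec(s["ee_rot"]).as_matrix()
print("t",s["t"],"tcp",np.round(s["tcp_pos"],4),"yawy",np.degrees(np.arctan2(R[1,1],R[0,1])).round(2),"z",R[:,2].round(4),"F",np.round(s["wrist_force"],1),"gap",s["finger_gap"],"ff",s["finger_force"],"q",np.round(s["q"],2))
E
python3 st.py
```

```text
t 1.6 tcp [ 0.5457 -0.1765  0.1228] yawy -98.81 z [ 2.e-03 -5.e-04 -1.e+00] F [-0.2  0.7 -0.1] gap 0.08791049495781823 ff 0.0 q [ 0.25  0.56 -0.01  1.83  0.01  0.75 -1.5 ]
```

Request:
jog_arm(increments=[[[0,-0.0012,0.001,-0.04,0],[0,-0.0012,0.001,-0.08,0],[0,-0.0012,0.001,-0.11,0],[0,-0.0012,0.001,-0.126,0],[0,-0.0012,0.001,-0.126,0],[0.2,-0.0012,0.001,-0.126,0],[0.4,-0.0012,0.001,-0.126,0],[0.6,-0.0012,0.001,-0.126,0],[0.8,-0.0012,0.001,-0.126,0],[0.8,-0.0012,0.001,-0.126,0],[0.8,-0.0012,0.001,-0.126,0],[0.8,-0.0012,0.001,-0.126,0]]])

```text
t: 2.6
tcp_pos: [0.5448, -0.1754, 0.0218]
ee_rot: [3.132, -0.244, 0.004]
wrist_force: [-1.2, 0.5, 8.2]
finger_gap: 0.0613
finger_force: 30.0
```

```bash
python3 st.py
```

```text
t 2.6 tcp [ 0.5448 -0.1754  0.0218] yawy -98.9 z [ 2.2e-03 -4.0e-04 -1.0e+00] F [-1.2  0.5  8.2] gap 0.06131498321323989 ff 29.999512825452257 q [ 0.24  0.72 -0.01  1.86  0.02  0.56 -1.51]
```

Request:
jog_arm(increments=[[[0.8,0,0,0.02,0],[0.8,0,0,0.06,0],[0.8,0,0,0.11,0],[0.8,0,0,0.15,0],[0.8,-0.01,0.04,0.15,0],[0.8,-0.02,0.09,0.15,0],[0.8,-0.03,0.14,0.15,0],[0.8,-0.04,0.19,0.15,0],[0.8,-0.0475,0.24,0.15,0],[0.8,-0.0475,0.28,0.15,0],[0.8,-0.0475,0.304,0.15,0],[0.8,-0.0475,0.304,0.15,0]]])

```text
t: 3.6
tcp_pos: [0.5053, 0.0738, 0.1409]
ee_rot: [-3.13, 0.232, -0.001]
wrist_force: [0.0, 0.2, -1.3]
finger_gap: 0.061
finger_force: 30.0
```

Request:
jog_arm(increments=[[[0.8,0,0,0,0],[0.8,0,0,0,0]]])

```text
t: 3.77
tcp_pos: [0.5057, 0.0667, 0.1405]
ee_rot: [3.131, -0.246, 0.0]
wrist_force: [-0.2, -0.0, -0.1]
finger_gap: 0.0614
finger_force: 30.0
```

```bash
python3 st.py && python3 - <<'E'
from h import *
from cell import ctrl
o=[]
for n in("top","scene"):
    f=ctrl.grab_frame(n);np.savez(n+"1.npz",**f);
    p=proj(f,[.507,.068,.1])[0].astype(int);a=f["img"][max(p[1]-50,0):p[1]+50,p[0]-65:p[0]+65];o.append(cv2.resize(a,(520,400) if 0 else (390,300),interpolation=cv2.INTER_CUBIC));print(p)
cv2.imwrite("pics/c1.png",np.hstack(o)[:,:,::-1])
E
```

```text
t 3.7667 tcp [0.5057 0.0667 0.1405] yawy -98.97 z [ 0.e+00 -8.e-04 -1.e+00] F [-0.2 -0.  -0.1] gap 0.06138190680944763 ff 29.99962218134897 q [-0.18  0.44 -0.05  1.98  0.04  0.72 -1.98]
[276 230]
[302 247]
```

View pics/c1.png

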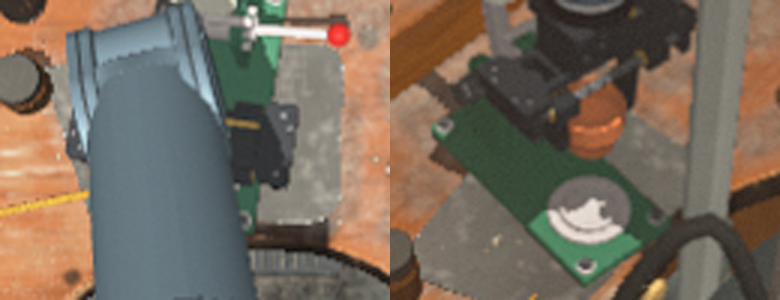

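The left half (top view) is blocked by the arm. The right half (scene view) shows the copper shell held upright between the fingers, with the ring disc clear below it at about crop (590,210). I'll cross-check the ring and the held shell in the scene view.

```bash
python3 - <<'E'
from h import *
S=dict(np.load("scene0.npz"));S1=dict(np.load("scene1.npz"))
a,b=masks(S)
for s in((303,266),):
    c=blob(b,s,20);print("ring",fit(S,c,.02),cv2.contourArea(c),proj(S,[.5073,.0678,.02]))
# shell before, after: silhouettes' bounding rows along image vs predicted
def sil(f,X):
    t=np.linspace(0,2*np.pi,60);L=[]
    for r,z in((22,0),(22,9),(31,26),(31,48)): L+= [[X[0]+r*np.cos(q)/1e3,X[1]+r*np.sin(q)/1e3,X[2]+z/1e3] for q in t]
    p=proj(f,L);return p.min(0).round(1),p.max(0).round(1)
h=cv2.cvtColor(S1["img"],cv2.COLOR_RGB2HSV)
m=cv2.inRange(h,(3,110,40),(20,255,255))
X=[.5057,.0667,.1405-.0218];p=proj(S1,[X[0],X[1],X[2]+.02])[0]
c=blob(m,p,17).reshape(-1,2);print("held",c.min(0),c.max(0),"pred",sil(S1,X))
E
```

```text
ring (array([505.5,  68.6]), array([79.8, 81.2])) 488.0 [[302.70165599 265.80921839]]
held [296 225] [315 249] pred (array([291.4, 223. ]), array([314.9, 249.6]))
```

Request:
jog_arm(increments=[[[0.8,0.0009,0.0016,-0.03,0],[0.8,0.0009,0.0016,-0.07,0],[0.8,0.0009,0.0016,-0.1,0],[0.8,0.0009,0.0016,-0.112,0],[0.8,0.0009,0.0016,-0.112,0],[0.8,0.0009,0.0016,-0.112,0]]])

```text
t: 4.37
tcp_pos: [0.5067, 0.0685, 0.0511]
ee_rot: [3.132, -0.246, -0.0]
wrist_force: [-0.6, 0.7, -0.1]
finger_gap: 0.061
finger_force: 30.0
```

```bash
python3 st.py
```

```text
t 4.3667 tcp [0.5067 0.0685 0.0511] yawy -98.99 z [-2.e-04 -3.e-04 -1.e+00] F [-0.6  0.7 -0.1] gap 0.06099628596734574 ff 29.999821328383405 q [-0.19  0.6  -0.05  2.01  0.05  0.53 -2.  ]
```

Lowering slowly, watching the force.

Request:
jog_arm(increments=[[[0.8,0,-0.0005,-0.002,0],[0.8,0,-0.0005,-0.004,0],[0.8,0,-0.0005,-0.006,0],[0.8,0,-0.0005,-0.006,0]]])

```text
t: 4.7
tcp_pos: [0.5066, 0.0689, 0.0463]
ee_rot: [-3.132, 0.244, -0.001]
wrist_force: [-0.2, 0.2, -1.0]
finger_gap: 0.0614
finger_force: 30.0
```

Request:
jog_arm(increments=[[[0.8,0,0,-0.002,0],[0.8,0,0,-0.004,0],[0.8,0,0,-0.005,0],[0.8,0,0,-0.005,0]]])

```text
t: 5.03
tcp_pos: [0.5063, 0.0689, 0.0419]
ee_rot: [3.132, -0.244, -0.0]
wrist_force: [0.5, -0.5, -0.7]
finger_gap: 0.0611
finger_force: 30.0
```

Request:
jog_arm(increments=[[[0.8,0,0,-0.001,0],[0.8,0,0,-0.001,0],[0.8,0,0,-0.001,0]]])

```text
t: 5.28
tcp_pos: [0.5062, 0.0689, 0.0417]
ee_rot: [3.132, -0.244, -0.0]
wrist_force: [-3.2, -0.4, 9.4]
finger_gap: 0.0611
finger_force: 30.0
```

Request:
jog_arm(increments=[[[0.5,0,0,0,0],[0.2,0,0,0,0],[0,0,0,0,0],[0,0,0,0,0],[0,0,0,0,0],[0,0,0,0.03,0],[0,0,0,0.07,0],[0,0,0,0.12,0],[0,0,-0.04,0.14,0],[0,0,-0.09,0.14,0],[0,0,-0.14,0.14,0],[0,0,-0.19,0.14,0]]])

```text
t: 6.28
tcp_pos: [0.5065, -0.0847, 0.1537]
ee_rot: [3.132, -0.242, 0.002]
wrist_force: [-0.3, 0.1, -0.3]
finger_gap: 0.0884
finger_force: 0.0
```

Request:
jog_arm(increments=[[[0,0,-0.05,0,0],[0,0,-0.1,0,0],[0,0,-0.15,0,0],[0,0,-0.2,0,0],[0,0,-0.25,0,0],[0,0,-0.29,0,0],[0,0,-0.29,0,0],[0,0,-0.29,0,0],[0,0,-0.29,0,0]]])

```text
t: 7.03
tcp_pos: [0.5063, -0.3142, 0.1527]
ee_rot: [-3.131, 0.243, 0.001]
wrist_force: [-0.2, 1.3, -0.6]
finger_gap: 0.0883
finger_force: 0.0
```

```bash
python3 st.py && python3 - <<'E'
from h import *
from cell import ctrl
f=ctrl.grab_frame("top");np.savez("top2.npz",**f);a,b=masks(f)
p=proj(f,[.5065,.068,.068])[0];print("shell",cup(f,blob(a,p,13),.068,31,0))
S=ctrl.grab_frame("scene");np.savez("scene2.npz",**S)
o=[]
for g,w in((f,p),(S,proj(S,[.5065,.068,.05])[0])):
    q=w.astype(int);o.append(cv2.resize(g["img"][q[1]-30:q[1]+30,q[0]-40:q[0]+40],(400,300),interpolation=cv2.INTER_CUBIC))
cv2.imwrite("pics/c2.png",np.hstack(o)[:,:,::-1])
E
```

```text
t 7.0333 tcp [ 0.5063 -0.3142  0.1527] yawy -98.89 z [-6.0e-04  1.2e-03 -1.0e+00] F [-0.2  1.3 -0.6] gap 0.0882717030570335 ff 0.0 q [ 0.47  0.55  0.02  1.76 -0.01  0.84 -1.23]
shell (array([505.4,  68.4]), 'width', np.float64(57.1), 'len', np.float64(62.1))
```

View pics/c2.png

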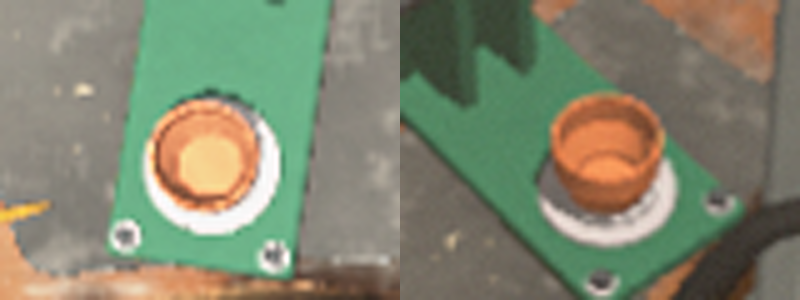

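The shell sits upright inside the ring: top crop rim centre (205,155), with the disc around it; the scene crop shows it level. I'll refine its centre and the liner's.

```bash
python3 - <<'E'
from h import *
for n,se in(("top2",12),("scene2",14)):
    f=dict(np.load(n+".npz"));h=cv2.cvtColor(f["img"],cv2.COLOR_RGB2HSV);m=cv2.inRange(h,(2,90,30),(22,255,255))
    p=proj(f,[.5065,.068,.06])[0];c=blob(m,p,18)
    for o in(0,.5): print(n,cup(f,c,.068,31,o))
    if n=="top2":
        # liner should be unmoved
        a,b=masks(f);print(cv2.absdiff(f["img"],np.load("top0.npz")["img"])[218:244,408:434].max())
f=dict(np.load("scene0.npz"));a,b=masks(f);p=proj(f,[.504,-.339,.05])[0];print(p)
h=cv2.cvtColor(f["img"],cv2.COLOR_RGB2HSV)
for o in(0,.5):print(cup(f,blob(cv2.inRange(h,(0,0,70),(179,45,255)),p,14),.066,26.2,o))
E
```

```text
top2 (array([506.5,  68.1]), 'width', np.float64(60.1), 'len', np.float64(63.5))
top2 (array([507.7,  69. ]), 'width', np.float64(62.9), 'len', np.float64(66.4))
199
scene2 (array([503.5,  70.3]), 'width', np.float64(61.8), 'len', np.float64(81.5))
scene2 (array([504.6,  69.1]), 'width', np.float64(64.4), 'len', np.float64(84.9))
[383.77153948 188.29444607]
(array([ 502.4, -338.3]), 'width', np.float64(50.1), 'len', np.float64(107.9))
(array([ 503.5, -340.3]), 'width', np.float64(53.3), 'len', np.float64(112.5))
```

Request:
jog_arm(increments=[[[0,-0.0025,-0.0316,0,0],[0,-0.0025,-0.0316,0,0],[0,-0.0025,-0.0316,-0.04,0],[0,-0.0025,-0.0316,-0.08,0],[0,-0.0025,-0.0316,-0.11,0],[0,-0.0025,-0.0316,-0.131,0],[0,-0.0025,-0.0316,-0.131,0],[0,-0.0025,-0.0316,-0.131,0]]])

```text
t: 7.8
tcp_pos: [0.5043, -0.339, 0.048]
ee_rot: [-3.131, 0.242, 0.002]
wrist_force: [0.9, -1.6, 0.5]
finger_gap: 0.0882
finger_force: 0.0
```

Request:
jog_arm(increments=[[[0.2,0,0,0,0],[0.4,0,0,0,0],[0.6,0,0,0,0],[0.8,0,0,0,0],[0.9,0,0,0,0],[0.9,0,0,0,0],[0.9,0,0,0,0]]])

```text
t: 8.38
tcp_pos: [0.5046, -0.3406, 0.0487]
ee_rot: [3.132, -0.244, 0.001]
wrist_force: [-0.0, -0.4, 3.4]
finger_gap: 0.0505
finger_force: 30.2
```

Request:
jog_arm(increments=[[[0.9,0,0,0.02,0],[0.9,0,0,0.06,0],[0.9,0,0,0.1,0],[0.9,0,0,0.13,0],[0.9,0,0,0.15,0],[0.9,0,0,0.15,0],[0.9,0,0,0.15,0]]])

```text
t: 8.97
tcp_pos: [0.5045, -0.3406, 0.1685]
ee_rot: [3.132, -0.244, 0.001]
wrist_force: [0.2, -0.0, -1.8]
finger_gap: 0.0507
finger_force: 30.2
```

```bash
python3 st.py
```

```text
t 8.9667 tcp [ 0.5045 -0.3406  0.1685] yawy -98.92 z [ 9.e-04 -5.e-04 -1.e+00] F [ 0.2 -0.  -1.8] gap 0.05071073635168417 ff 30.202281577221584 q [ 0.5   0.55  0.02  1.71 -0.02  0.88 -1.19]
```

Request:
jog_arm(increments=[[[0.9,0.0021,0.04,0,0],[0.9,0.0021,0.085,0,0],[0.9,0.0021,0.13,0,0],[0.9,0.0021,0.18,0,0],[0.9,0.0021,0.23,0,0],[0.9,0.0021,0.28,0,0],[0.9,0.0021,0.33,0,0],[0.9,0.0021,0.38,0,0],[0.9,0.0021,0.43,0,0],[0.9,0.0021,0.47,0,0],[0.9,0.0021,0.5,0,0],[0.9,0.0021,0.512,0,0]]])

```text
t: 9.97
tcp_pos: [0.5044, 0.0736, 0.1666]
ee_rot: [-3.132, 0.235, 0.005]
wrist_force: [-0.8, 1.0, -1.0]
finger_gap: 0.0507
finger_force: 30.2
```

Request:
jog_arm(increments=[[[0.9,0,0,-0.02,0],[0.9,0,0,-0.02,0],[0.9,0,0,-0.02,0]]])

```text
t: 10.22
tcp_pos: [0.5047, 0.0677, 0.1508]
ee_rot: [3.13, -0.246, -0.006]
wrist_force: [-0.2, -0.3, -1.2]
finger_gap: 0.0506
finger_force: 30.2
```

```bash
python3 st.py && python3 - <<'E'
from h import *
from cell import ctrl
S=ctrl.grab_frame("scene");np.savez("scene3.npz",**S)
s=ctrl.sense();X=np.array(s["tcp_pos"])-[0,0,.0482];X2=[.5063,.0688,.02]
a=cv2.resize(S["img"],None,fx=6,fy=6,interpolation=cv2.INTER_CUBIC)[:,:,::-1].copy()
t=np.linspace(0,2*np.pi,60)
for X,r,z,col in((X,16.5,0,(255,0,0)),(X,26.2,26,(255,0,0)),(X,26.2,66,(255,0,0)),(X2,31,48,(0,255,0)),(X2,22,0,(0,255,0))):
    L=[[X[0]+r*np.cos(q)/1e3,X[1]+r*np.sin(q)/1e3,X[2]+z/1e3] for q in t]
    cv2.polylines(a,[((proj(S,L)+.5)*6-.5).astype(int)],True,col,1)
p=(proj(S,[.506,.069,.09])[0]*6).astype(int);cv2.imwrite("pics/c3.png",a[p[1]-250:p[1]+250,p[0]-300:p[0]+300])
E
```

```text
t 10.2167 tcp [0.5047 0.0677 0.1508] yawy -98.98 z [-0.0039 -0.0014 -1.    ] F [-0.2 -0.3 -1.2] gap 0.05064678044460122 ff 30.202509383379947 q [-0.17  0.43 -0.07  1.97  0.04  0.75 -1.99]
```

View pics/c3.png

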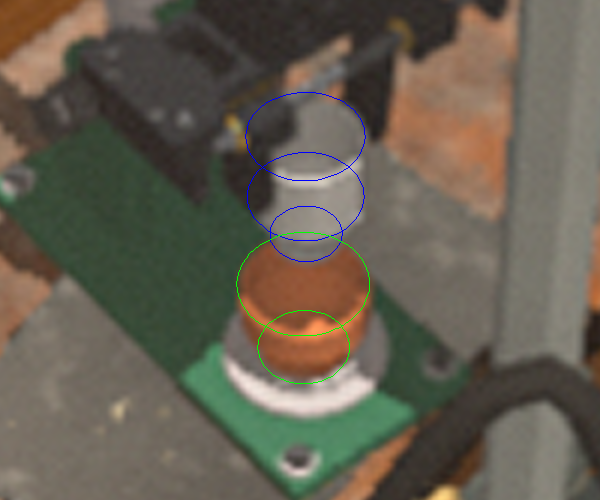

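The liner is held upright where predicted (outline around (305,165)), and the shell rim ring at (303,284) matches its outline. Lowering in stages.

Request:
jog_arm(increments=[[[0.9,0.002,0.0014,-0.02,0],[0.9,0.002,0.0014,-0.04,0],[0.9,0.002,0.0014,-0.05,0],[0.9,0.002,0.0014,-0.05,0],[0.9,0.002,0.0014,-0.05,0]]])

```text
t: 10.68
tcp_pos: [0.5076, 0.0696, 0.1124]
ee_rot: [3.132, -0.246, -0.001]
wrist_force: [-0.1, -0.3, -0.6]
finger_gap: 0.0509
finger_force: 30.2
```

Request:
jog_arm(increments=[[[0.9,0,0,0,0]]])

```text
t: 10.77
tcp_pos: [0.5082, 0.07, 0.1131]
ee_rot: [-3.132, 0.245, -0.002]
wrist_force: [-0.6, -0.8, -1.0]
finger_gap: 0.0511
finger_force: 30.2
```

Request:
jog_arm(increments=[[[0.9,-0.0018,-0.0012,-0.006,0],[0.9,-0.0018,-0.0012,-0.012,0],[0.9,-0.0018,-0.0012,-0.018,0],[0.9,-0.0018,-0.0012,-0.024,0],[0.9,-0.0018,-0.0012,-0.024,0]]])

```text
t: 11.18
tcp_pos: [0.5055, 0.0692, 0.0921]
ee_rot: [3.132, -0.244, -0.003]
wrist_force: [-0.6, -0.1, -0.4]
finger_gap: 0.0506
finger_force: 30.2
```

Request:
jog_arm(increments=[[[0.9,0,0,-0.005,0],[0.9,0,0,-0.01,0],[0.9,0,0,-0.015,0],[0.9,0,0,-0.02,0],[0.9,0,0,-0.02,0]]])

```text
t: 11.6
tcp_pos: [0.5057, 0.0692, 0.0763]
ee_rot: [3.132, -0.244, -0.002]
wrist_force: [-1.0, -0.4, -1.1]
finger_gap: 0.051
finger_force: 30.2
```

Request:
jog_arm(increments=[[[0.9,0,0,-0.002,0],[0.9,0,0,-0.004,0],[0.9,0,0,-0.004,0],[0.9,0,0,-0.004,0]]])

```text
t: 11.93
tcp_pos: [0.5063, 0.0693, 0.0739]
ee_rot: [-3.132, 0.244, -0.0]
wrist_force: [0.1, 0.7, -0.9]
finger_gap: 0.0506
finger_force: 30.2
```

Request:
jog_arm(increments=[[[0.9,0,0,-0.0015,0],[0.9,0,0,-0.0015,0],[0.9,0,0,-0.0015,0]]])

```text
t: 12.18
tcp_pos: [0.5063, 0.0693, 0.0728]
ee_rot: [-3.132, 0.244, -0.0]
wrist_force: [0.3, 0.5, -1.5]
finger_gap: 0.0509
finger_force: 30.2
```

Request:
jog_arm(increments=[[[0.9,0,0,-0.0012,0],[0.9,0,0,-0.0012,0],[0.9,0,0,-0.0012,0]]])

```text
t: 12.43
tcp_pos: [0.5066, 0.0694, 0.0727]
ee_rot: [-3.132, 0.244, -0.001]
wrist_force: [-2.5, -0.7, 9.2]
finger_gap: 0.0512
finger_force: 30.2
```

Request:
jog_arm(increments=[[[0.6,0,0,0,0],[0.3,0,0,0,0],[0,0,0,0,0],[0,0,0,0,0],[0,0,0,0,0],[0,0,0,0.02,0],[0,0,0,0.06,0],[0,0,0,0.11,0],[0,-0.02,-0.03,0.16,0],[0,-0.03,-0.08,0.18,0],[0,-0.03,-0.13,0.18,0],[0,-0.03,-0.18,0.18,0]]])

```text
t: 13.43
tcp_pos: [0.4826, -0.0715, 0.2177]
ee_rot: [-3.132, 0.241, -0.006]
wrist_force: [1.4, 0.9, -0.4]
finger_gap: 0.0875
finger_force: 0.0
```

Request:
jog_arm(increments=[[[0,0,-0.05,0,0],[0.5,0,-0.09,0,0.2],[1,0,-0.09,0,0.5],[1,0,-0.09,0,0.8],[1,0,-0.09,0,1],[1,0,-0.09,0,1]]])

```text
t: 13.93
tcp_pos: [0.482, -0.1427, 0.2155]
ee_rot: [-3.087, -0.584, 0.001]
wrist_force: [1.1, -0.3, 0.6]
finger_gap: 0.0568
finger_force: 0.0
```

Request:
jog_arm(increments=[[[1,0,0,0,1],[1,0,0,0,1],[1,0,0,0,1],[1,0,0,0,1],[1,0,0,0,1]]])

```text
t: 14.35
tcp_pos: [0.482, -0.1425, 0.2155]
ee_rot: [-2.831, -1.361, 0.001]
wrist_force: [0.7, 0.5, -1.0]
finger_gap: 0.0237
finger_force: 0.0
```

Request:
jog_arm(increments=[[[1,0,0,0,1],[1,0,0,0,1],[1,0,0,0,1],[1,0,0,0,1],[1,0,0,0,1],[1,0,0,0,1]]])

```text
t: 14.85
tcp_pos: [0.4821, -0.1425, 0.2156]
ee_rot: [-2.391, -2.037, 0.0]
wrist_force: [0.6, -0.1, 0.5]
finger_gap: 0.0003
finger_force: 0.0
```

```bash
python3 st.py && python3 - <<'E'
from h import *
from cell import ctrl
o=[]
for n in("top","scene"):
    f=ctrl.grab_frame(n);np.savez(n+"4.npz",**f);q=proj(f,[.53,.05,.08])[0].astype(int)
    o.append(cv2.resize(f["img"][q[1]-45:q[1]+45,q[0]-60:q[0]+60],(400,300),interpolation=cv2.INTER_CUBIC))
    h=cv2.cvtColor(f["img"],cv2.COLOR_RGB2HSV);m=cv2.inRange(h,(0,0,100),(179,45,255))
    p=proj(f,[.5065,.069,.09])[0]
    for r in(9,11,13):
        print(n,cup(f,blob(m,p,r),.09,26.2,.25))
cv2.imwrite("pics/c4.png",np.hstack(o)[:,:,::-1])
E
```

```text
t 14.85 tcp [ 0.4821 -0.1425  0.2156] yawy -9.13 z [-2.e-04  2.e-04 -1.e+00] F [ 0.6 -0.1  0.5] gap 0.00027877545983526734 ff 0.0 q [ 0.43  0.33 -0.28  1.93  0.12  0.89 -0.07]
top (array([507.5,  69.2]), 'width', np.float64(50.6), 'len', np.float64(51.5))
top (array([508.2,  69.8]), 'width', np.float64(59.3), 'len', np.float64(57.9))
top (array([508.3,  69.6]), 'width', np.float64(72.5), 'len', np.float64(57.9))
scene (array([514. ,  62.7]), 'width', np.float64(51.2), 'len', np.float64(66.4))
scene (array([517. ,  55.3]), 'width', np.float64(56.7), 'len', np.float64(80.8))
scene (array([519.9,  47.7]), 'width', np.float64(62.2), 'len', np.float64(95.2))
```

View pics/c4.png

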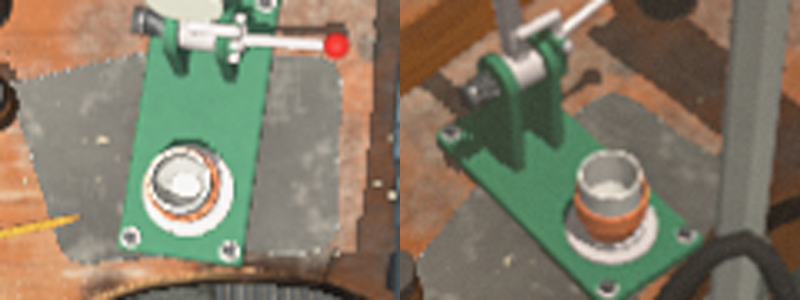

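Top crop: the liner is nested concentrically in the copper shell at (182,183). The scene crop shows it upright, with its rim evenly above the copper. Next is the catch.

Request:
jog_arm(increments=[[[1,0.04,0.01,0,0],[1,0.08,0.04,0,0],[1,0.12,0.07,0,0],[1,0.1505,0.0965,0,0],[1,0.1505,0.0965,0,0],[1,0.1505,0.0965,-0.015,0],[1,0.1505,0.0965,-0.025,0],[1,0.1505,0.0965,-0.025,0]]])

```text
t: 15.62
tcp_pos: [0.6001, -0.0667, 0.193]
ee_rot: [-2.388, -2.037, 0.007]
wrist_force: [-1.1, -0.2, 0.7]
finger_gap: 0.0005
finger_force: 0.0
```

Request:
jog_arm(increments=[[[1,0,0,0,0]]])

```text
t: 15.7
tcp_pos: [0.6011, -0.0667, 0.1946]
ee_rot: [-2.389, -2.038, 0.004]
wrist_force: [0.5, 0.6, -0.1]
finger_gap: 0.0003
finger_force: 0.0
```

Request:
jog_arm(increments=[[[1,0.001,0,-0.012,0],[1,0.001,-0.001,-0.024,0],[1,0.001,-0.002,-0.036,0],[1,0.001,-0.002,-0.048,0],[1,0.001,-0.001,-0.06,0],[1,0.001,0.001,-0.072,0],[1,0.002,0.003,-0.084,0],[1,0.002,0.006,-0.096,0],[1,0.003,0.009,-0.108,0],[1,0.003,0.011,-0.113,0],[1,0.003,0.011,-0.113,0]]])

```text
t: 16.62
tcp_pos: [0.6045, -0.0554, 0.1041]
ee_rot: [-2.385, -2.042, 0.001]
wrist_force: [-0.2, -0.6, 0.6]
finger_gap: 0.0
finger_force: 0.0
```

```bash
python3 st.py
```

```text
t 16.6167 tcp [ 0.6045 -0.0554  0.1041] yawy -8.85 z [-1.7e-03  6.0e-04 -1.0e+00] F [-0.2 -0.6  0.6] gap 4.2005866928176126e-05 ff 0.0 q [ 0.2   0.65 -0.25  1.74  0.21  0.79 -0.31]
```

Request:
jog_arm(increments=[[[1,0,0,0.05,0],[1,0,-0.005,0.1,0],[1,0,-0.01,0.15,0],[1,-0.03,-0.04,0.2,0],[1,-0.08,-0.08,0.235,0],[1,-0.12,-0.11,0.235,0],[1,-0.15,-0.11,0.235,0],[1,-0.15,-0.11,0.235,0],[1,-0.15,-0.11,0.235,0]]])

```text
t: 17.37
tcp_pos: [0.4834, -0.146, 0.2943]
ee_rot: [2.39, 2.037, -0.001]
wrist_force: [0.2, -0.3, 0.7]
finger_gap: 0.001
finger_force: 0.0
```

Request:
jog_arm(increments=[[[0.5,0,0,0,-1],[0,0,0,0,-1],[0,0,0,0,-1],[0,0,0,0,-1],[0,0,0,0,-1]]])

```text
t: 17.78
tcp_pos: [0.4864, -0.1433, 0.2933]
ee_rot: [-2.836, -1.35, -0.001]
wrist_force: [0.4, -0.1, 0.4]
finger_gap: 0.0314
finger_force: 0.0
```

Request:
jog_arm(increments=[[[0,0,0,0,-1],[0,0,0,0,-1],[0,0,0,0,-1],[0,0,0,0,-1],[0,0,0,0,-1]]])

```text
t: 18.2
tcp_pos: [0.4859, -0.1437, 0.2932]
ee_rot: [-3.089, -0.574, -0.0]
wrist_force: [-0.0, 1.2, 0.4]
finger_gap: 0.0652
finger_force: 0.0
```

Request:
jog_arm(increments=[[[0,0,0,0,-1],[0,0,0,0,-1],[0,0,0,0,-1],[0,0,0,0,-1],[0,0,0,0,-1],[0,0,0,0,-1]]])

```text
t: 18.7
tcp_pos: [0.4855, -0.144, 0.2932]
ee_rot: [-3.133, 0.235, 0.0]
wrist_force: [-0.4, -0.5, 0.1]
finger_gap: 0.0883
finger_force: 0.0
```

```bash
python3 st.py && python3 - <<'E'
from h import *
from cell import ctrl
o=[];F={}
for n in("top","scene"):
    f=ctrl.grab_frame(n);F[n]=f;q=proj(f,[.58,.03,.15])[0].astype(int)
    a=cv2.resize(f["img"],None,fx=5,fy=5,interpolation=cv2.INTER_CUBIC)[:,:,::-1].copy()
    y=-.155
    for X in([.158,0,.302],[.125+.222*.173,0,.115+.222*.985],[.125+.155*.173,0,.115+.155*.985],[.115,-.102,.0895],[0,0,.09]):
        w=[.5065+X[0]*np.cos(y)-X[1]*np.sin(y),.0683+X[0]*np.sin(y)+X[1]*np.cos(y),X[2]]
        if n=="top":print(np.round(w,4))
        cv2.drawMarker(a,tuple(((proj(f,w)[0]+.5)*5).astype(int)),(255,0,255),0,14,1)
    q=q*5;o.append(a[max(q[1]-280,0):q[1]+280,q[0]-200:q[0]+200])
k=min(len(x) for x in o)
cv2.imwrite("pics/c5.png",np.hstack([x[:k] for x in o]))
E
```

```text
t 18.7 tcp [ 0.4855 -0.144   0.2932] yawy -98.58 z [-0.  0. -1.] F [-0.4 -0.5  0.1] gap 0.08827715016677785 ff 0.0 q [ 0.26  0.23 -0.07  1.85  0.02  1.06 -1.54]
[0.6626 0.0439 0.302 ]
[0.6679 0.0431 0.3337]
[0.6565 0.0449 0.2677]
[ 0.6044 -0.0502  0.0895]
[0.5065 0.0683 0.09  ]
```

View pics/c5.png

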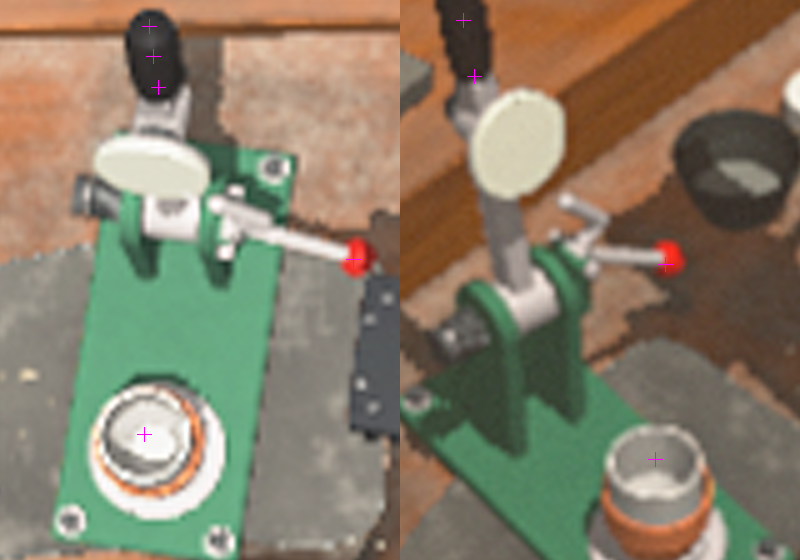

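The catch is down: the red knob is at (355,258) in the top crop, on the predicted 0.9 rad marker, and the bar is clear of the lever. The cups are still nested and the handle markers lie on the black grip.

Request:
jog_arm(increments=[[[0,0.02,0.05,-0.01,0],[0,0.04,0.1,-0.01,0],[0,0.06,0.15,-0.01,0],[0,0.08,0.2,-0.01,0],[0,0.1,0.245,-0.01,0],[0,0.106,0.253,-0.01,0],[0,0.106,0.253,-0.01,0],[0,0.14,0.2475,-0.01,0],[0,0.18,0.241,-0.012,0],[0,0.2214,0.235,-0.0128,0],[0,0.2214,0.235,-0.0128,0],[0,0.2214,0.235,-0.0128,0]]])

```text
t: 19.8
tcp_pos: [0.6625, 0.0409, 0.282]
ee_rot: [3.131, -0.246, -0.002]
wrist_force: [-1.0, 0.9, 0.0]
finger_gap: 0.088
finger_force: 0.0
```

```bash
python3 st.py
```

```text
t 19.8 tcp [0.6625 0.0409 0.282 ] yawy -98.98 z [-0.0015 -0.0011 -1.    ] F [-1.   0.9  0. ] gap 0.08795381041673826 ff 0.0 q [-0.04  0.53 -0.14  1.44  0.08  1.18 -1.92]
```

Request:
jog_arm(increments=[[[0.5,0,0.003,0,0],[1,0,0.003,0,0],[1,0,0.003,0,0],[1,0,0.003,0,0],[1,0,0.003,0,0],[1,0,0.003,0,0],[1,0,0.003,0,0],[1,0,0.003,0,0],[1,0,0.003,0,0],[1,0,0.003,0,0]]])

```text
t: 20.63
tcp_pos: [0.662, 0.044, 0.283]
ee_rot: [3.129, -0.246, -0.001]
wrist_force: [0.6, 1.0, 0.4]
finger_gap: 0.0251
finger_force: 29.8
```

```bash
python3 st.py && python3 - <<'E'
import numpy as np
y=-.155
p=lambda a:np.array([(125+190*np.sin(.174-a))*np.cos(y),(125+190*np.sin(.174-a))*np.sin(y),115+190*np.cos(.174-a)])/800
A=np.linspace(0,1.745,25)
for a in A: print(round(a,3),np.round(p(a)-p(0),4))
E
```

```text
t 20.6333 tcp [0.662 0.044 0.283] yawy -98.98 z [-8.0e-04 -2.8e-03 -1.0e+00] F [0.6 1.  0.4] gap 0.025088563231651186 ff 29.811034101344376 q [-0.04  0.53 -0.14  1.44  0.08  1.18 -1.92]
0.0 [0. 0. 0.]
0.073 [-0.0169  0.0026  0.0024]
0.145 [-0.0339  0.0053  0.0035]
0.218 [-0.051   0.008   0.0034]
0.291 [-0.068   0.0106  0.002 ]
0.364 [-0.0848  0.0133 -0.0007]
0.436 [-0.1015  0.0159 -0.0045]
0.509 [-0.1178  0.0184 -0.0096]
0.582 [-0.1337  0.0209 -0.0159]
0.654 [-0.1491  0.0233 -0.0233]
0.727 [-0.1639  0.0256 -0.0318]
0.8 [-0.1781  0.0278 -0.0414]
0.872 [-0.1915  0.0299 -0.052 ]
0.945 [-0.2042  0.0319 -0.0636]
1.018 [-0.216   0.0337 -0.0761]
1.091 [-0.2268  0.0354 -0.0894]
1.163 [-0.2367  0.037  -0.1035]
1.236 [-0.2456  0.0384 -0.1182]
1.309 [-0.2533  0.0396 -0.1336]
1.381 [-0.26    0.0406 -0.1495]
1.454 [-0.2654  0.0415 -0.1659]
1.527 [-0.2697  0.0421 -0.1826]
1.6 [-0.2728  0.0426 -0.1995]
1.672 [-0.2747  0.0429 -0.2167]
1.745 [-0.2753  0.043  -0.234 ]
```

First third of the arc, to 0.8 rad.

Request:
jog_arm(increments=[[[1,-0.0169,0.0026,0.0024,0],[1,-0.0339,0.0053,0.0035,0],[1,-0.051,0.008,0.0034,0],[1,-0.068,0.0106,0.002,0],[1,-0.0848,0.0133,-0.0007,0],[1,-0.1015,0.0159,-0.0045,0],[1,-0.1178,0.0184,-0.0096,0],[1,-0.1337,0.0209,-0.0159,0],[1,-0.1491,0.0233,-0.0233,0],[1,-0.1639,0.0256,-0.0318,0],[1,-0.1781,0.0278,-0.0414,0],[1,-0.1781,0.0278,-0.0414,0]]])

```text
t: 21.63
tcp_pos: [0.5178, 0.0664, 0.2499]
ee_rot: [3.129, -0.245, -0.002]
wrist_force: [-4.0, -5.1, 8.8]
finger_gap: 0.0245
finger_force: 30.0
```

```bash
python3 st.py
```

```text
t 21.6333 tcp [0.5178 0.0664 0.2499] yawy -98.96 z [-0.0015 -0.0026 -1.    ] F [-4.  -5.1  8.8] gap 0.02453651840536757 ff 30.00555026141228 q [-0.07  0.31 -0.18  1.85  0.07  0.98 -2.01]
```

Request:
jog_arm(increments=[[[1,-0.0134,0.0021,-0.0106,0],[1,-0.0261,0.0041,-0.0222,0],[1,-0.0379,0.0059,-0.0347,0],[1,-0.0487,0.0076,-0.048,0],[1,-0.0586,0.0092,-0.0621,0],[1,-0.0675,0.0106,-0.0768,0],[1,-0.0752,0.0118,-0.0922,0],[1,-0.0819,0.0128,-0.1081,0],[1,-0.0873,0.0137,-0.1245,0],[1,-0.0916,0.0143,-0.1412,0],[1,-0.0947,0.0148,-0.1581,0],[1,-0.0947,0.0148,-0.1581,0]]])

```text
t: 22.63
tcp_pos: [0.4432, 0.078, 0.122]
ee_rot: [3.129, -0.246, -0.002]
wrist_force: [-1.0, -6.0, 3.6]
finger_gap: 0.0243
finger_force: 29.3
```

```bash
python3 st.py
```

```text
t 22.6333 tcp [0.4432 0.078  0.122 ] yawy -98.98 z [-0.0018 -0.0025 -1.    ] F [-1.  -6.   3.6] gap 0.024314642693878893 ff 29.26037221130173 q [-0.12  0.4  -0.18  2.13  0.12  0.63 -2.12]
```

Request:
jog_arm(increments=[[[1,-0.0012,0.0002,-0.008,0],[1,-0.002,0.0003,-0.016,0],[1,-0.0024,0.0004,-0.022,0],[1,-0.0025,0.0004,-0.027,0],[1,-0.0025,0.0004,-0.031,0],[1,-0.0025,0.0004,-0.0335,0],[1,-0.0025,0.0004,-0.0335,0],[1,-0.0025,0.0004,-0.0335,0]]])

```text
t: 23.3
tcp_pos: [0.4414, 0.0782, 0.0971]
ee_rot: [3.129, -0.246, -0.002]
wrist_force: [-4.3, -6.2, 11.4]
finger_gap: 0.0239
finger_force: 28.6
```

```bash
python3 st.py
```

```text
t 23.3 tcp [0.4414 0.0782 0.0971] yawy -99.01 z [-0.0017 -0.0027 -1.    ] F [-4.3 -6.2 11.4] gap 0.023902345792223303 ff 28.648153166868724 q [-0.14  0.44 -0.17  2.15  0.14  0.56 -2.14]
```

Request:
jog_arm(increments=[[[1,0,0,-0.0015,0],[1,0,0,-0.003,0],[1,0,0,-0.003,0],[1,0,0,-0.003,0]]])

```text
t: 23.63
tcp_pos: [0.4414, 0.0783, 0.0948]
ee_rot: [3.129, -0.246, -0.002]
wrist_force: [-4.8, -6.3, 12.5]
finger_gap: 0.024
finger_force: 28.5
```

Request:
jog_arm(increments=[[[1,0,0,-0.0015,0],[1,0,0,-0.0025,0],[1,0,0,-0.0025,0],[1,0,0,-0.0025,0]]])

```text
t: 23.97
tcp_pos: [0.4414, 0.0782, 0.0929]
ee_rot: [3.129, -0.246, -0.002]
wrist_force: [-5.9, -6.0, 14.0]
finger_gap: 0.0241
finger_force: 28.4
```

Request:
jog_arm(increments=[[[1,0,0,-0.0015,0],[1,0,0,-0.003,0],[1,0,0,-0.003,0],[1,0,0,-0.003,0]]])

```text
t: 24.3
tcp_pos: [0.4415, 0.0782, 0.0908]
ee_rot: [3.129, -0.247, -0.002]
wrist_force: [-5.6, -7.2, 19.0]
finger_gap: 0.0236
finger_force: 28.0
```

```bash
python3 st.py && python3 - <<'E'
from h import *
from cell import ctrl
f=ctrl.grab_frame("scene");np.savez("scene6.npz",**f)
a=cv2.resize(f["img"],None,fx=6,fy=6,interpolation=cv2.INTER_CUBIC)[:,:,::-1].copy();y=-.155
for X in([.125,0,.115],[-.065,0,.115],[-.097,0,.115],[0,0,.143],[0,0,.09]):
    w=[.5065+X[0]*np.cos(y),.0683+X[0]*np.sin(y),X[2]];cv2.drawMarker(a,tuple(((proj(f,w)[0]+.5)*6).astype(int)),(255,0,255),0,14,1)
q=(proj(f,[.51,.06,.115])[0]*6).astype(int);cv2.imwrite("pics/c6.png",a[q[1]-280:q[1]+280,q[0]-350:q[0]+350])
E
```

```text
t 24.3 tcp [0.4415 0.0782 0.0908] yawy -99.02 z [-0.0013 -0.0028 -1.    ] F [-5.6 -7.2 19. ] gap 0.023551261366293933 ff 27.959639090113342 q [-0.14  0.46 -0.17  2.15  0.14  0.55 -2.14]
```

View pics/c6.png

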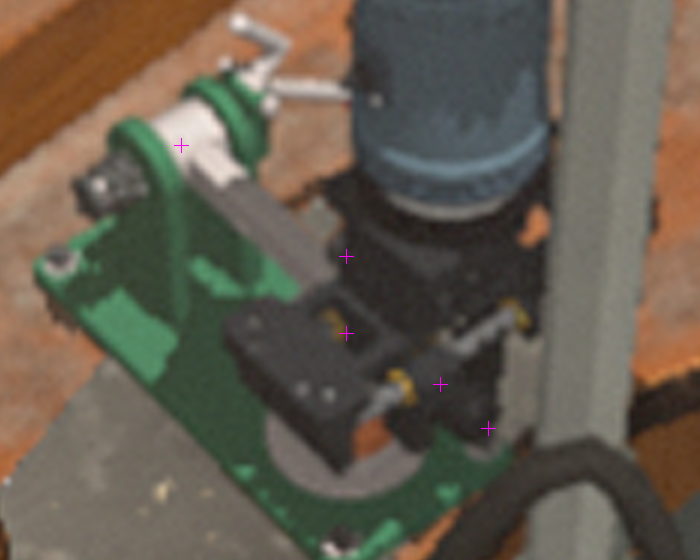

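The lever lies nearly level along the predicted markers: hinge (181,145), handle (440,384)–(488,428), with a piece of copper shell visible at (372,435). The force is starting to climb, so I'll press slightly more to confirm the stop.

Request:
jog_arm(increments=[[[1,0,0,-0.001,0],[1,0,0,-0.002,0],[1,0,0,-0.002,0],[1,0,0,-0.002,0]]])

```text
t: 24.68
tcp_pos: [0.4416, 0.0782, 0.0896]
ee_rot: [3.129, -0.247, -0.001]
wrist_force: [-7.8, -7.3, 25.0]
finger_gap: 0.0238
finger_force: 27.5
```

Request:
jog_arm(increments=[[[1,0,0,0,0],[1,0,0,0,0],[1,0,0,0,0],[1,0,0,0,0]]])

```text
t: 25.02
tcp_pos: [0.4416, 0.0782, 0.0896]
ee_rot: [3.129, -0.247, -0.001]
wrist_force: [-8.0, -7.5, 24.8]
finger_gap: 0.0237
finger_force: 27.5
```

```bash
python3 st.py && python3 -c "
from cell import ctrl
print(ctrl.job_done())"
```

```text
t 25.0167 tcp [0.4416 0.0782 0.0896] yawy -99.02 z [-0.0011 -0.0029 -1.    ] F [-8.  -7.5 24.8] gap 0.023668100516122125 ff 27.521037301048636 q [-0.14  0.46 -0.17  2.15  0.15  0.55 -2.14]
the job is handed in; nothing more can be done
None
```

I handed the job in at 25 s: the shell stands in the ring with the liner nested inside it, the catch is off, and the fingers are holding the handle down against what the steep force rise (steady at about 25 N) indicates is its stop; no verdict came back.

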